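# Load the tray cassette and latch its gate

## Robot

A 6-joint arm with a two-finger parallel gripper is mounted at the origin on the work surface. World frame = base frame: x ahead of the robot, y to its left, z up, the work surface at z = 0. Lengths are in m, angles in rad, forces in N, time in s.
With the tool pointing down it reaches from about 0.275 to 0.975 m from the base axis. Payload 8.4 kg.
Tool frame: the origin (TCP) lies on the centre line of the jaws, within the pads' length; the fingertips stand 25 mm ahead of it and the grasp point (between the pads) lies 6 mm ahead of it (env.tip_extent is the distance from the TCP to the fingertips, in m); z points along the fingers, y is the line along which they close (so a half turn about z gives the same grasp; the last joint's range is limited). The gripper opens to 92 mm and grips with 3 to 60 N. Pads are 20 mm wide; open, the fingers measure 128 mm over their backs; the gripper's body (75 mm by 189 mm) begins 69 mm behind the grasp point.
Start: joints at [-1.289, 0.353, 1.633, -0, 1.155, -0.002], TCP at [0.175, -0.6, 0.24] pointing down, gripper open.
Joint ranges: [-2.63, 2.63], [-0.92, 2.1], [0.06, 2.66], [-1.3, 4.44], [0, 2.69], [-3.02, 3.02]. Speed limits (rad/s): [2.22, 2.22, 2.79, 3.14, 3.14, 3.14].

## Interface

Orientations are given as a unit quaternion [w, x, y, z].
In Python, from workcell import sensors, eyes, env gives the robot as it stands.
- The arm moves only by the shell command python3 -m pendant 'ROWS' [FORCE]. ROWS is JSON, a list that holds one entry, the list of rows, each a list of 7 numbers: the shift along the tool's x, y, z in cm, then the turn, a rotation vector about the tool's x, y, z in degrees, then the opening, from 0 (shut) to 1 (fully open). A call has 1 to 5 rows; each row is the pose to reach, as a shift and turn from the pose commanded when the call began, along the tool's axes at that moment; what a row does not reach only later rows make up. A row lasts 1/12 s, in which the tool goes at most 41.7 mm and 7.16 degrees, less where a joint would pass 70% of its speed; a pose out of reach is approached as far as the arm can. A call with a gripper value outside its range is refused whole. The fingers move at their own pace and stop on an object; FORCE is the grip in N (left out, the last holds). Time passes only in rows, so rows that repeat a pose let the fingers close. It gives the time, the measured TCP pose, the force, the opening and the grip force at its end, in the units of the state.
- sensors.sense(): the state, without advancing time (a new reading comes with each control period).
- eyes.capture(name): name is "scene" or "top" or "wrist"; returns (picture, depth): 480x640x3 uint8, blue, green, red; 480x640 float32, m along the optical axis (not along the pixel's ray), 0 where there is no reading.
- eyes.camera_model(name): a dict with "fx", "fy", "cx", "cy" (pixels), "rvec" (rotation vector, rad) and "tvec" (3), from world to camera coordinates, as OpenCV has them. Camera axes: x right, y down, z forward; pixel columns grow to the right and rows downward; lengths in m; the calibration is good to about 2 mm. A picture is of the moment at which its call begins: read the wrist's pose just before it. camera_model takes no time and is no camera call; for the wrist camera it gives the pose at the moment of the call.
- env.finish_job(): hands the job in; it is judged then, once.
The state is a dict: "time_s": time; "joint_pos": joint angles; "qd": joint speeds; "tau": joint torques, N m; "tcp_pos": TCP position; "orientation": TCP orientation; "force": force on the tool from outside, world axes, zero at the start; "wrist_torque": the same for the moment, N m; "width": opening from 0.0 (shut) to 1.0 (fully open); "grasp_force": force on a finger pad.
Only numpy, scipy, OpenCV 4.12 (cv2) and the standard library are available. Lean on these libraries where they do the work, as an engineer would, in place of code of your own. Each camera call takes 0.05 s, during which the arm holds its last target. There are 200 camera calls.

## Task

Two sealed meal trays are still sticking out of the front of the low steel cassette: push each one fully home in its lane, up against the rubber pad on the back wall. Then swing the cassette's gate shut and press it near its latch end until the sprung tongue snaps in behind the strike roller, so that it stays shut by itself. Do not slam the gate, press neither the gate nor a tray harder than about 20 N (stop when it firmly resists), and leave the other things on the bench where they are.

Things in the scene. Friction and masses are not known exactly. Their poses are not given: they have to be found in the camera images.
- rack: fixed open-topped steel tray cassette with two lanes. Origin: on the bench below its middle. x points from the open front to the back wall (loading direction), y along the front, z up (level). Lanes 92 mm wide, centre lines at y = +49 and -49 mm, walls up to z = 58 mm. Floor top at z = 12 mm; it runs out in front as an apron to x = -146 mm. Shut, the gate stands at x = -88 mm.
- back_wall (a point): middle of the line on which the rubber pads on the back wall face the trays: x = +64, y = 0, z = 58 mm of the cassette, same axes as the cassette. Each lane has one pad; it gives at 3 N per mm for 5 mm, then is rigid
- latch_zone (a point): middle setting of the strike's axis (x = -97, y = -130, z = 85 mm of the cassette; its axes). The strike is an upright steel roller, 10 mm thick, set up to 15 mm from here either way along x: not measured, to be felt or seen. A rubber buffer beside it, set with it, meets the gate some 4 mm before it latches, resists with 2 N per mm, and is rigid after 5.5 mm of give.
- tray_a: loose sealed black meal tray, 0.2 to 0.4 kg, 120 mm along its x, 85 mm along y, 42 mm high; rim 5 mm thick at the top, walls 3 mm inside it. Origin: centre of its underside. Lies flat in a lane, its x along the lane; fully home its origin is at x = +4 mm of the cassette. Starts 20 to 65 mm short of home, in the y = +49 mm lane.
- tray_b: identical sealed tray in the other lane (y = -49 mm), also 20 to 65 mm short of home, by its own amount
- gate_hinge (a point): point on the gate's vertical hinge axis, 55 mm above the bench, at x = -88, y = +125 mm of the cassette. The gate is a white panel reaching 245 mm from the hinge, 10 mm thick, from 25 to 85 mm above the bench, 0.45 kg. Axes as gate_push.
- gate_push (a point): point 2 mm off the outer face of the gate's push plate, near the free end, 205 mm from the hinge axis, 55 mm above the bench. Axes are the gate's: x is normal to the panel in the closing direction (the outer face, to be pushed on, looks to -x), y points to the hinge.
- tongue_end (a point): middle of the gate's free end, 245 mm from the hinge, 60 mm above the bench, where the brass tongue comes out 12 mm (axes as gate_push). It is sprung and sloped at 45 degrees; riding over the roller takes about 6 to 11 N at gate_push over some 10 mm, then it snaps in behind the roller; pressing on, the buffer then takes over.
- gate (a joint): gate angle, rad: about 0 shut (parallel to the cassette's front), growing as it swings open, out from the front; starts at 1.3 to 1.6. A hinge spring pushes it open (1.5 N at the free end when shut), so a gate that is not latched swings open when let go. Latched, the angle is between -0.07 and 0.075, depending on the roller's setting.
- tray_stack: bystander: nested stack of empty black trays, 120 x 85 x 40 mm, origin at the centre of its underside
- spray: bystander: closed white plastic bottle, 60 mm diameter, 150 mm high, origin at the centre of its underside
- beaker: bystander: steel cup, 80 mm diameter, 85 mm high, origin at the centre of its underside
Not all that is in view belongs to the job. What is shaped like the tray_a but pink or turquoise is not meant.

How it is judged:
On the way, in this order (a step that is already met when the one before it is completed fails the run):
1. both trays are fully home in their lanes while the gate is still open (x of each of tray_a, tray_b in the frame of rack above -0.003 m and z of each of tray_a, tray_b in the frame of rack below 0.018 m and angle between each of tray_a, tray_b's own z axis and vertical below 0.05 rad and ((y of tray_a in the frame of rack between 0.04 and 0.058 m and y of tray_b in the frame of rack between -0.058 and -0.04 m) or (y of tray_b in the frame of rack between 0.04 and 0.058 m and y of tray_a in the frame of rack between -0.058 and -0.04 m)) and value of joint gate above 0.5 rad), for 0.2 s.
2. the gate is shut (x of each of tray_a, tray_b in the frame of rack above -0.003 m and z of each of tray_a, tray_b in the frame of rack below 0.018 m and angle between each of tray_a, tray_b's own z axis and vertical below 0.05 rad and ((y of tray_a in the frame of rack between 0.04 and 0.058 m and y of tray_b in the frame of rack between -0.058 and -0.04 m) or (y of tray_b in the frame of rack between 0.04 and 0.058 m and y of tray_a in the frame of rack between -0.058 and -0.04 m)) and value of joint gate below 0.09 rad), for 0.2 s.
At the end, for the whole second after the job is handed in: Both trays lie flat in their own lanes, each within 7 mm of the rubber pad on the back wall, and the gate, let go, stays shut at rest (angle below 0.09 rad), held by its latch (all of step 2 and velocity of joint gate between -0.05 and 0.05 rad/s and linear speed of each of tray_a, tray_b below 0.02 m/s); the robot touches nothing.
It fails at once if the gate is pressed harder than 25 N (contact force between any of the fingers, the arm and gate above 25 N).
It fails at once if a tray is pressed harder than 25 N (contact force between any of the fingers, the arm and tray_a above 25 N or contact force between any of the fingers, the arm and tray_b above 25 N).
It fails at once if the gate is slammed (swings shut faster than 2 rad/s just before the latch) (velocity of joint gate below -2 rad/s and value of joint gate between 0.1 and 0.4 rad).
It fails at once if a bystander is moved more than 30 mm (distance of any of tray_stack, spray, beaker from where it was at the start of the episode above 0.03 m).
It also fails if it takes over 64 s, if anything falls off the work surface, if the arm or the gripper's body presses on something with over 40 N, if the wrist force passes 120 N, or if a joint passes its speed limit or range.

## Working session

There is one attempt and no reset: what is moved stays moved. The work goes in short steps, Python scripts to look and compute and a shell command to move; the robot and the scene stay as the last step left them, time stands still between calls to the robot, and variables do not carry over. Pictures are saved under pics/ and viewed, at most 10 in all, crops included, and the job is handed in when it is done.

```bash
mkdir -p pics; cat > h.py <<'E'
import numpy as np, cv2
from workcell import sensors, eyes, env
def cap(n):
    m=eyes.camera_model(n); p,d=eyes.capture(n); return p,d,m
def pts(d,m):
    R=cv2.Rodrigues(np.array(m['rvec'],float))[0]; t=np.array(m['tvec'],float).ravel()
    v,u=np.mgrid[:480,:640]
    c=np.stack([(u-m['cx'])/m['fx']*d,(v-m['cy'])/m['fy']*d,d],-1)
    return (c-t)@R   # R^T(c-t)
E
python3 - <<'E'
from h import *
for n in ('scene','top'):
    p,d,m=cap(n); cv2.imwrite(f'pics/{n}0.png',p); np.savez(f'{n}0.npz',p=p,W=pts(d,m),d=d)
    print(n,m)
print(sensors.sense())
E
```

```text
scene {'fx': 501.5358985008996, 'fy': 501.5358985008996, 'cx': 320.212496418632, 'cy': 239.81092881934154, 'rvec': array([ 2.08179611,  0.5295173 , -0.30405976]), 'tvec': array([-0.51390307, -0.0985018 ,  1.57877566])}
top {'fx': 467.85933646672845, 'fy': 467.85933646672845, 'cx': 317.58850823114426, 'cy': 243.02803196871153, 'rvec': array([ 2.09389054, -2.13988711,  0.21283496]), 'tvec': array([-0.00191642,  0.59831732,  1.20272043])}
{'time_s': 0.1, 'joint_pos': array([-1.28942229e+00,  3.53592185e-01,  1.63402023e+00,  1.45161442e-06,
        1.15521558e+00, -2.42350373e-03]), 'qd': array([ 3.38618031e-04, -2.47386942e-04, -1.77002495e-03, -9.62870057e-05,
       -2.26966137e-04, -6.22873747e-04]), 'tau': array([ 3.18516986e-04, -5.94903767e+01, -3.34930408e+01,  6.99163112e-02,
        1.83158449e-02, -2.92678112e-05]), 'tcp_pos': array([ 0.17487737, -0.59961931,  0.23894736]), 'orientation': array([-6.11768585e-04,  9.89949104e-01,  1.41422737e-01, -8.52138652e-05]), 'force': array([-0.53141447, -0.59675593, -1.00462508]), 'wrist_torque': array([-0.02052127, -0.05919113, -0.01602637]), 'grasp_force': 0.0, 'width': 0.99924476318931}
```

View pics/scene0.png

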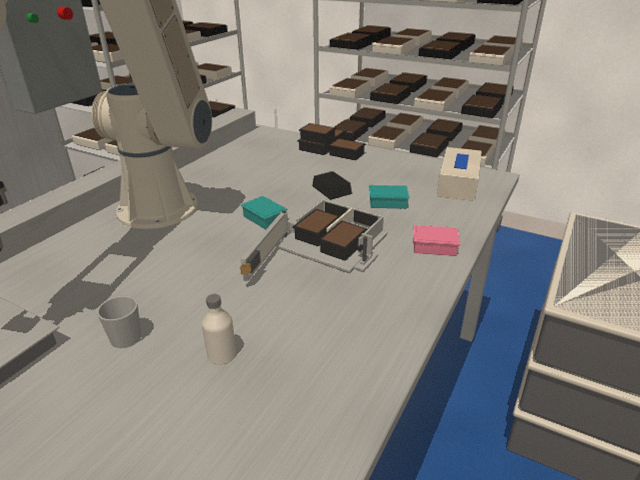

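View pics/top0.png

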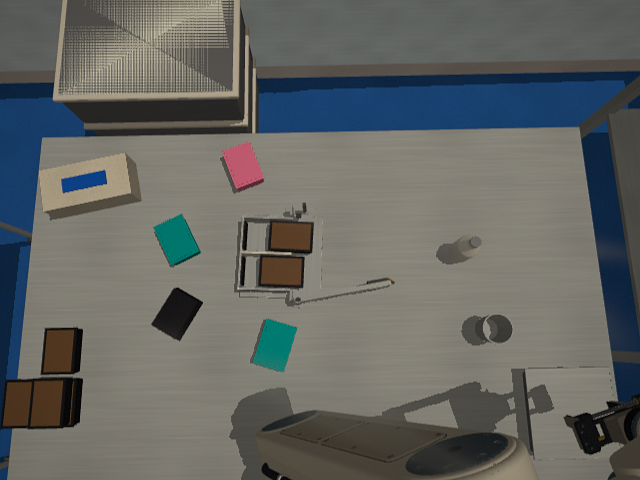

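The scene view shows the cassette at (335,235) and its gate at (265,245). In the top view the cassette is at (280,255), with its front to the right (about world -y), the hinge at (292,298), the gate tip at (392,282) and the strike at (297,210).

Possible trays, top view:
- Brown-film black trays in the lanes: (282,272) and (290,236). I choose these, since they are in the cassette.
- Black stack: (177,313)
- Turquoise: (177,240) and (274,345)
- Pink: (243,166)
- Background trays: (62,350) and (40,403)

```bash
python3 - <<'E'
from h import *
f=np.load('top0.npz'); p=f['p'];W=f['W']
cv2.imwrite('pics/topcrop.png',cv2.resize(p[195:315,225:405],None,fx=4.4,fy=4.4,interpolation=cv2.INTER_CUBIC))
hsv=cv2.cvtColor(p,cv2.COLOR_BGR2HSV)
print(hsv[272,282],hsv[236,290],hsv[282,388],W[272,282],W[236,290],W[260,420])
m=((hsv[...,0]<20)&(hsv[...,1]>90)&(hsv[...,2]<160)).astype(np.uint8)
m[:195]=0;m[300:]=0;m[:,:225]=0
n,l,s,c=cv2.connectedComponentsWithStats(m)
for i in range(1,n):
    if s[i,4]<10: continue
    cn=np.argwhere(l==i)[:,::-1].astype(np.float32)
    q=W[l==i]; r=cv2.minAreaRect(q[:,:2].astype(np.float32)*1000)
    print(s[i],np.median(q[:,2]),r)
# walls: z between 50..65mm
roi=np.zeros((480,640),bool);roi[195:315,225:405]=1
for lo,hi in((.05,.066),(.074,.1),(.006,.02)):
    mm=((W[...,2]>lo)&(W[...,2]<hi)&roi&(m==0)).astype(np.uint8)
    n,l,s,c=cv2.connectedComponentsWithStats(mm,connectivity=8)
    for i in range(1,n):
        if s[i,4]<15: continue
        q=W[l==i]; print(lo,s[i],np.median(q[:,2]).round(4),q.min(0).round(3),q.max(0).round(3),cv2.minAreaRect(q[:,:2].astype(np.float32)*1000))
E
```

```text
[ 14 149  91] [ 14 146  89] [ 23  23 146] [0.52192008 0.08188177 0.0564133 ] [0.62048919 0.05967138 0.05381898] [ 0.55407874 -0.29977336  0.00788649]
[ 270  222   41   28 1043] 0.055743147288775406 ((504.2716064453125, 53.30461120605469), (318.465576171875, 112.31605529785156), 2.923515558242798)
[ 261  257   41   29 1095] 0.05564584178193244 ((454.01068115234375, 70.16500854492188), (239.1239013671875, 118.18009948730469), 11.134474754333496)
[386 278   9   6  17] 0.07149228557851078 ((490.94384765625, -202.65945434570312), (21.395435333251953, 7.708144187927246), 51.77151870727539)
0.05 [ 237  209   77   83 1313] 0.0564 [ 0.471 -0.004  0.05 ] [0.694 0.202 0.066] ((584.1991577148438, 98.54418182373047), (196.2677459716797, 224.6083526611328), 86.45086669921875)
0.074 [295 278  96  26 541] 0.0854 [ 0.436 -0.202  0.074] [0.497 0.047 0.093] ((467.5144348144531, -76.13082885742188), (21.26369285583496, 252.1009063720703), 9.911209106445312)
0.006 [245 207  45  11  92] 0.0117 [0.684 0.064 0.006] [0.715 0.189 0.02 ] ((699.4225463867188, 126.46356201171875), (124.66702270507812, 30.800050735473633), 89.9215316772461)
0.006 [ 277  208   47  100 1522] 0.0126 [ 0.431 -0.031  0.006] [0.712 0.099 0.02 ] ((571.513671875, 33.65764617919922), (118.65104675292969, 282.1047668457031), 86.0574951171875)
0.006 [246 221  25  31 647] 0.013 [0.587 0.118 0.006] [0.674 0.185 0.02 ] ((630.2596435546875, 150.94256591796875), (67.15872955322266, 85.50881958007812), 88.5749740600586)
0.006 [242 256  34  33 483] 0.0128 [0.484 0.105 0.007] [0.576 0.196 0.02 ] ((529.8460083007812, 147.48385620117188), (91.48896789550781, 88.34764862060547), 86.44634246826172)
0.006 [240 291  50   9 291] 0.0129 [0.454 0.066 0.007] [0.478 0.201 0.019] ((467.0867919921875, 133.5618896484375), (135.48568725585938, 17.804128646850586), 85.63937377929688)
```

View pics/topcrop.png

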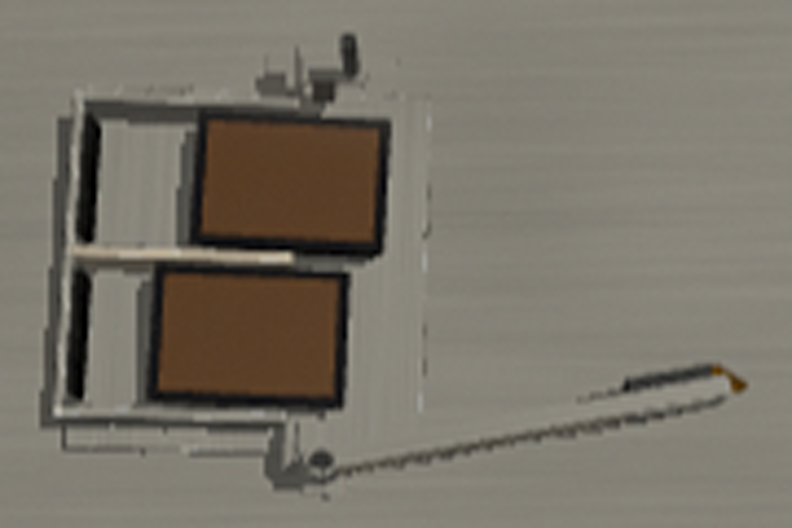

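The crop confirms the two brown-film trays: tray_b at crop (295,182) and tray_a at (248,337). The divider runs (75,250)-(290,258), the hinge knob is at (320,460), the apron edge runs (430,100)-(420,410), and the roller is near (348,50).

```bash
cat >> h.py <<'E'
def ray(u,v,z,m):
    R=cv2.Rodrigues(np.array(m['rvec'],float))[0]; t=np.array(m['tvec'],float).ravel()
    o=-R.T@t; d=R.T@np.array([(u-m['cx'])/m['fx'],(v-m['cy'])/m['fy'],1.]); return o+d*(z-o[2])/d[2]
E
python3 - <<'E'
from h import *
f=np.load('top0.npz'); p=f['p'];W=f['W']; m=eyes.camera_model('top')
hsv=cv2.cvtColor(p,cv2.COLOR_BGR2HSV)
k=((hsv[...,0]<20)&(hsv[...,1]>90)&(hsv[...,2]<160)).astype(np.uint8)
n,l,s,c=cv2.connectedComponentsWithStats(k)
for i in range(1,n):
    if 1000<s[i,4]<1200 and 200<s[i,1]<290:
        r=cv2.minAreaRect(np.argwhere(l==i)[:,::-1].astype(np.float32)); b=cv2.boxPoints(r)
        P=np.array([ray(*q,.054,m)[:2] for q in b]); print(P.round(4).tolist(),P.mean(0))
C=lambda x,y,z:ray(225+(x+.5)/4.4-.5,195+(y+.5)/4.4-.5,z,m).round(4)
for a in [(75,250,.058),(290,258,.058),(320,460,.09),(430,100,.012),(420,410,.012),(348,40,.11),(60,412,.058),(80,97,.058),(740,385,.06),(715,370,.085),(340,472,.085)]: print(a,C(*a))
E
```

```text
[[0.5884, 0.1146], [0.6622, 0.1109], [0.6542, 0.0022], [0.5806, 0.0072]] [0.62136099 0.05874838]
[[0.492, 0.1394], [0.5662, 0.1371], [0.5602, 0.0292], [0.4862, 0.0328]] [0.5261279  0.08460828]
(75, 250, 0.058) [0.5799 0.19   0.058 ]
(290, 258, 0.058) [0.572  0.0585 0.058 ]
(320, 460, 0.09) [0.446  0.0404 0.09  ]
(430, 100, 0.012) [ 0.6818 -0.0301  0.012 ]
(420, 410, 0.012) [ 0.4821 -0.0192  0.012 ]
(348, 40, 0.11) [0.6944 0.0195 0.11  ]
(60, 412, 0.058) [0.4808 0.198  0.058 ]
(80, 97, 0.058) [0.6765 0.1879 0.058 ]
(740, 385, 0.06) [ 0.488  -0.2121  0.06  ]
(715, 370, 0.085) [ 0.4944 -0.1937  0.085 ]
(340, 472, 0.085) [0.4392 0.029  0.085 ]
```

```bash
cat >> h.py <<'E'
from scipy.spatial.transform import Rotation as Rn
EX=np.array([.062,.998,0]);EY=np.array([-.998,.062,0]);O=np.array([.5766,.1215,0])
def st(*targets):
    s=sensors.sense(); w=s['orientation']; R=Rn.from_quat([*w[1:],w[0]]).as_matrix(); p=np.array(s['tcp_pos'])
    print('t',round(s['time_s'],2),'rack',((p-O)@EX*1000).round(1),((p-O)@EY*1000).round(1),'z',(p[2]*1000).round(1),'F rack',np.round([s['force']@EX,s['force']@EY,s['force'][2]],1),'toolx',R[:,0].round(3),'w',round(s['width'],2))
    for x,y,z in targets:
        T=O+x*EX+y*EY+np.array([0,0,z]); print('shift cm',(R.T@(T-p)*100).round(2))
E
python3 -m pendant '[[[3.3,-2.4,0,0,0,5,0],[6.6,-4.8,0,0,0,10,0],[9.9,-7.2,0,0,0,15,0],[13.2,-9.6,0,0,0,20,0],[16.5,-12,0,0,0,20,0]]]' 20
python3 -c "
from h import *
st((-.165,-.049,.24),(-.165,-.049,.06))"
```

```text
time_s: 0.52
tcp_pos: [0.3003, -0.4369, 0.2393]
orientation: [-0.0, 0.999, -0.036, -0.0]
force: [0.7, 0.3, 0.3]
width: 0.658
grasp_force: 0.0
t 0.52 rack -574.4 241.1 z 239.3 F rack [ 0.4 -0.7  0.3] toolx [ 0.997 -0.071 -0.   ] w 0.66
shift cm [ 28.62 -41.22  -0.06]
shift cm [ 28.63 -41.21  17.94]
```

```bash

python3 -m pendant '[[[2.3,-3.3,0,0,0,0,0],[4.6,-6.6,0,0,0,0,0],[6.9,-9.9,0,0,0,0,0],[9.2,-13.2,0,0,0,0,0],[11.5,-16.5,0,0,0,0,0]]]' >/dev/null
python3 -m pendant '[[[2.3,-3.3,0,0,0,0,0],[4.6,-6.6,0,0,0,0,0],[6.9,-9.9,0,0,0,0,0],[9.2,-13.2,0,0,0,0,0],[11.5,-16.5,0,0,0,0,0]]]' >/dev/null
python3 -m pendant '[[[2.3,-3.3,1,0,0,0,0],[4,-6,4,0,0,0,0],[4,-6,4,0,0,0,0],[4,-6,4,0,0,0,0]]]'
python3 - <<'E'
from h import *
st((-.165,-.049,.06))
p,d,m=cap('wrist'); cv2.imwrite('pics/w1.png',p)
E
```

```text
time_s: 1.68
tcp_pos: [0.5939, -0.0655, 0.1974]
orientation: [-0.0, 1.0, -0.031, -0.002]
force: [-0.2, -0.8, 0.7]
width: 0.003
grasp_force: 0.0
t 1.68 rack -185.5 -28.9 z 197.4 F rack [-0.8  0.2  0.7] toolx [ 0.998 -0.062 -0.004] w 0.0
shift cm [ 2.07 -2.05 13.73]
```

View pics/w1.png

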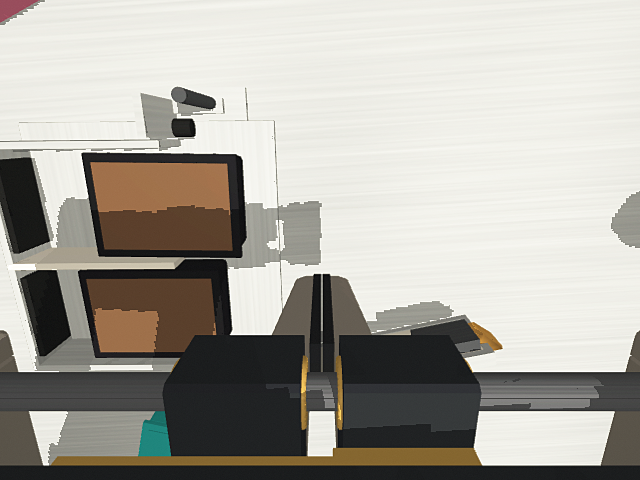

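The wrist view shows the trays at (165,203) and (150,313), the roller at (193,97), the buffer at (183,128), the apron edge at u≈278 and the gate tip at (485,335). Descending in front of tray_b.

```bash

python3 -m pendant '[[[2.1,-1.5,3.4,0,0,0,0],[2.1,-2,7,0,0,0,0],[2.1,-2,11,0,0,0,0],[2.1,-2,13.7,0,0,0,0],[2.1,-2,13.7,0,0,0,0]]]' >/dev/null
python3 -m pendant '[[[0,-0.8,0,0,0,0,0],[0,-1.6,0,0,0,0,0],[0,-2.4,0,0,0,0,0],[0,-3.2,0,0,0,0,0],[0,-4,0,0,0,0,0]]]'
python3 -c "
from h import *
st((-.079,-.049,.06))"
```

```text
time_s: 2.57
tcp_pos: [0.6208, -0.0079, 0.0646]
orientation: [0.0, 0.999, -0.032, 0.002]
force: [0.1, -4.3, 3.1]
width: 0.004
grasp_force: 2.1
t 2.57 rack -126.4 -52.2 z 64.6 F rack [-4.3 -0.4  3.1] toolx [ 0.998 -0.065  0.003] w 0.0
shift cm [-0.33 -4.74  0.46]
```

```bash

python3 -m pendant '[[[0,-0.7,0,0,0,0,0],[0,-1.4,0,0,0,0,0],[0,-2.1,0,0,0,0,0],[0,-2.8,0,0,0,0,0],[0,-3.3,0,0,0,0,0]]]' 
python3 -m pendant '[[[0,-0.1,0,0,0,0,0],[0,-0.2,0,0,0,0,0],[0,-0.3,0,0,0,0,0]]]'
python3 -c "
from h import *
st((-.074,-.049,.06))"
```

```text
time_s: 2.98
tcp_pos: [0.6217, 0.0252, 0.0626]
orientation: [0.0, 0.999, -0.033, -0.0]
force: [0.6, -4.3, 4.1]
width: 0.006
grasp_force: 2.1
time_s: 3.23
tcp_pos: [0.6218, 0.0273, 0.0625]
orientation: [0.0, 0.999, -0.033, -0.0]
force: [0.2, -4.1, 3.8]
width: 0.005
grasp_force: 2.1
t 3.23 rack -91.2 -50.9 z 62.5 F rack [-4.1 -0.4  3.8] toolx [ 0.998 -0.065 -0.   ] w 0.01
shift cm [-0.2  -1.72  0.25]
```

```bash

python3 -m pendant '[[[0,-0.2,0,0,0,0,0],[0,-0.4,0,0,0,0,0],[0,-0.6,0,0,0,0,0],[0,-0.8,0,0,0,0,0],[0,-1,0,0,0,0,0]]]' |grep force
python3 -m pendant '[[[0,-0.1,0,0,0,0,0],[0,-0.2,0,0,0,0,0],[0,-0.2,0,0,0,0,0]]]'|grep force
python3 -c "
from h import *
st((-.074,-.049,.06))"
```

```text
force: [-0.3, -3.9, 4.1]
grasp_force: 1.9
force: [-0.2, -1.0, 1.8]
grasp_force: 1.0
t 3.9 rack -78.8 -51.0 z 62.5 F rack [-1.   0.1  1.8] toolx [ 0.998 -0.065 -0.   ] w 0.0
shift cm [-0.2  -0.48  0.25]
```

```bash

for i in 1; do
python3 -m pendant '[[[0,-0.1,0,0,0,0,0],[0,-0.2,0,0,0,0,0],[0,-0.3,0,0,0,0,0]]]' |grep -v -e orient -e width
python3 -m pendant '[[[0,-0.1,0,0,0,0,0],[0,-0.2,0,0,0,0,0]]]'|grep -v -e orient -e width
done
python3 -c "
from h import *
st((-.074,-.049,.06))"
```

```text
time_s: 4.15
tcp_pos: [0.6228, 0.0424, 0.0625]
force: [0.1, -3.4, 1.3]
grasp_force: 1.5
time_s: 4.32
tcp_pos: [0.6229, 0.0445, 0.0625]
force: [0.9, -2.2, 0.9]
grasp_force: 1.4
t 4.32 rack -74.0 -51.0 z 62.5 F rack [-2.1 -1.1  0.9] toolx [ 0.998 -0.065 -0.   ] w 0.01
shift cm [-0.2  -0.    0.25]
```

```bash

python3 -m pendant '[[[0,-0.1,0,0,0,0,0],[0,-0.2,0,0,0,0,0]]]'|grep -v -e orient -e width
python3 -m pendant '[[[0,-0.1,0,0,0,0,0],[0,-0.15,0,0,0,0,0],[0,-0.15,0,0,0,0,0]]]'|grep -v -e orient -e width
python3 -c "
from h import *
st()"
```

```text
time_s: 4.48
tcp_pos: [0.623, 0.0465, 0.0625]
force: [0.1, -2.8, 1.6]
grasp_force: 1.3
time_s: 4.73
tcp_pos: [0.6232, 0.0481, 0.0626]
force: [0.3, -1.2, 0.7]
grasp_force: 0.8
t 4.73 rack -70.4 -51.0 z 62.6 F rack [-1.2 -0.4  0.7] toolx [ 0.998 -0.065 -0.   ] w 0.0
```

```bash

for i in 1 2; do
python3 -m pendant '[[[0,-0.1,0,0,0,0,0],[0,-0.2,0,0,0,0,0],[0,-0.2,0,0,0,0,0]]]'|grep -v -e orient -e width
done
```

```text
time_s: 4.98
tcp_pos: [0.6233, 0.05, 0.0625]
force: [-0.3, -1.7, 0.2]
grasp_force: 0.8
time_s: 5.23
tcp_pos: [0.6234, 0.0515, 0.0626]
force: [0.1, -4.4, 0.6]
grasp_force: 2.4
```

```bash
python3 - <<'E'
from h import *
st()
p,d,m=cap('wrist'); cv2.imwrite('pics/w2.png',p)
E
```

```text
t 5.23 rack -66.9 -51.0 z 62.6 F rack [-4.3 -0.4  0.6] toolx [ 0.998 -0.065 -0.   ] w 0.0
```

View pics/w2.png

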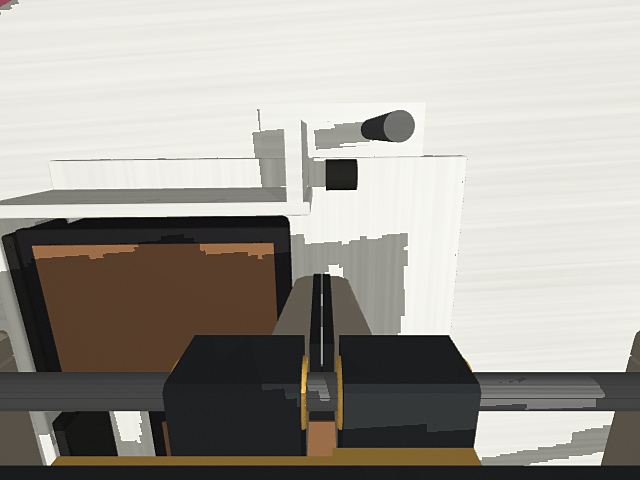

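Tray_b (155,305) is nearly at the black pad at the left edge. The roller top is at (399,126) and the buffer at (341,174). Force is rising, so I'll press a little more.

```bash

for i in 1 2; do
python3 -m pendant '[[[0,-0.1,0,0,0,0,0],[0,-0.1,0,0,0,0,0],[0,-0.1,0,0,0,0,0]]]'|grep -v -e orient -e width
done
```

```text
time_s: 5.53
tcp_pos: [0.6234, 0.0522, 0.0626]
force: [0.2, -6.5, 1.6]
grasp_force: 3.4
time_s: 5.78
tcp_pos: [0.6235, 0.0529, 0.0625]
force: [-1.0, -8.6, 2.2]
grasp_force: 4.3
```

```bash

python3 -m pendant '[[[0,2,0,0,0,0,0],[0,4.5,0,0,0,0,0],[0,7,0,0,0,0,0],[-2,7.4,0,0,0,0,0],[-5.5,7.4,0,0,0,0,0]]]' >/dev/null
python3 -m pendant '[[[-2.5,0,0,0,0,0,0],[-4.1,0,0,0,0,0,0],[-4.1,0,0,0,0,0,0],[-4.1,-0.6,0,0,0,0,0],[-4.1,-1.2,0,0,0,0,0]]]' |grep -v -e orient -e width
python3 -c "
from h import *
st((-.072,.049,.06))"
```

```text
time_s: 6.62
tcp_pos: [0.5254, -0.0013, 0.063]
force: [0.5, -0.0, 0.2]
grasp_force: 0.0
t 6.62 rack -125.7 43.5 z 63.0 F rack [ 0.  -0.5  0.2] toolx [ 0.998 -0.066  0.002] w 0.01
shift cm [-0.57 -5.37  0.3 ]
```

```bash

python3 -m pendant '[[[-0.5,-0.5,0,0,0,0,0],[-0.5,-1,0,0,0,0,0],[-0.5,-1.5,0,0,0,0,0],[-0.5,-2.1,0,0,0,0,0],[-0.5,-2.7,0,0,0,0,0]]]' |grep -v -e orient -e width
python3 -m pendant '[[[0,-0.5,0,0,0,0,0],[0,-1,0,0,0,0,0],[0,-1.4,0,0,0,0,0],[0,-1.7,0,0,0,0,0],[0,-1.7,0,0,0,0,0]]]' |grep -v -e orient -e width
python3 -c "
from h import *
st()"
```

```text
time_s: 7.03
tcp_pos: [0.5208, 0.0261, 0.0625]
force: [0.4, -1.2, -1.3]
grasp_force: 0.6
time_s: 7.45
tcp_pos: [0.5218, 0.0431, 0.0626]
force: [-1.1, 0.2, -0.4]
grasp_force: 0.0
t 7.45 rack -81.7 49.9 z 62.6 F rack [ 0.1  1.1 -0.4] toolx [ 0.998 -0.065  0.   ] w 0.01
```

```bash

python3 -m pendant '[[[0,-0.2,0,0,0,0,0],[0,-0.4,0,0,0,0,0],[0,-0.6,0,0,0,0,0],[0,-0.8,0,0,0,0,0],[0,-1,0,0,0,0,0]]]' |grep -v -e orient -e width
python3 -m pendant '[[[0,-0.1,0,0,0,0,0],[0,-0.2,0,0,0,0,0],[0,-0.2,0,0,0,0,0]]]' |grep -v -e orient -e width
python3 -c "
from h import *
st()"
```

```text
time_s: 7.87
tcp_pos: [0.5223, 0.0525, 0.0626]
force: [0.2, -2.1, -0.1]
grasp_force: 0.8
time_s: 8.12
tcp_pos: [0.5225, 0.0546, 0.0626]
force: [0.2, -0.5, 0.5]
grasp_force: 0.3
t 8.12 rack -70.1 49.9 z 62.6 F rack [-0.5 -0.3  0.5] toolx [ 0.998 -0.065  0.   ] w 0.01
```

```bash

for i in 1 2 3; do
python3 -m pendant '[[[0,-0.1,0,0,0,0,0],[0,-0.2,0,0,0,0,0],[0,-0.2,0,0,0,0,0]]]'|grep -e force: -e tcp
done
```

```text
tcp_pos: [0.5227, 0.0563, 0.0626]
force: [0.8, -5.0, 1.1]
grasp_force: 1.8
tcp_pos: [0.523, 0.0579, 0.0626]
force: [0.9, -7.0, 0.2]
grasp_force: 3.4
tcp_pos: [0.5232, 0.0594, 0.0627]
force: [2.2, -10.7, -1.0]
grasp_force: 5.3
```

```bash

python3 -m pendant '[[[0,2,0,0,0,0,0],[0,4.5,0,0,0,0,0],[0,6,-2.5,0,0,0,0],[0,7,-6,0,0,0,0],[0,8,-9.5,0,0,0,0]]]'|grep tcp
python3 -m pendant '[[[0,3,-1.5,0,0,0,0],[-2,6,-1.5,0,0,0,0],[-4,9.5,-1.5,0,0,0,0],[-6,13,-1.5,0,0,0,0],[-7.5,15.5,-1.5,0,0,0,0]]]'|grep tcp
python3 - <<'E'
from h import *
st((-.298,.124,.06))
p,d,m=cap('wrist'); cv2.imwrite('pics/w3.png',p)
E
```

```text
tcp_pos: [0.5165, -0.0199, 0.1579]
tcp_pos: [0.431, -0.1706, 0.1728]
t 9.7 rack -300.5 127.2 z 172.8 F rack [-0.1  0.1  0. ] toolx [ 0.998 -0.065  0.   ] w 0.01
shift cm [ 0.31 -0.26 11.28]
```

View pics/w3.png

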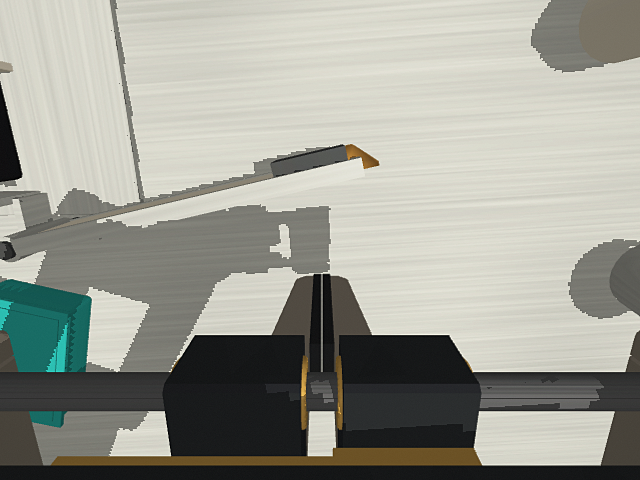

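The gate's white outer face runs (130,215)-(365,165) with its tongue at (365,157), and the closed fingers at (322,300) are on its outer side. Descending, and printing the arc waypoints.

```bash

python3 -m pendant '[[[0.2,0,3,0,0,0,0],[0.2,0,6,0,0,0,0],[0.2,0,8.5,0,0,0,0],[0.2,0,10,0,0,0,0],[0.2,0,10,0,0,0,0]]]'|grep -e tcp -e force:
python3 - <<'E'
from h import *
st()
s=sensors.sense();w=s['orientation'];R=Rn.from_quat([*w[1:],w[0]]).as_matrix();p0=np.array(s['tcp_pos'])
for th in [1.35,1.3,1.25,1.2,1.15,1.1,1.05,1,.95,.9,.85,.8,.75,.7,.65,.6,.55,.5,.45,.4,.35,.3,.25,.2,.15,.1]:
    g=np.array([-np.sin(th),-np.cos(th)]);n=np.array([np.cos(th),-np.sin(th)])
    q=np.array([-.088,.125])+.205*g-.017*n; T=O+q[0]*EX+q[1]*EY; T[2]=p0[2]
    print(th,(q*1000).round(),(R.T@(T-p0)*100).round(1)[:2])
E
```

```text
tcp_pos: [0.4328, -0.1683, 0.07]
force: [-1.1, -0.2, -0.5]
grasp_force: 0.0
t 10.17 rack -298.2 125.6 z 70.0 F rack [-0.2  1.1 -0.5] toolx [ 0.998 -0.066 -0.005] w 0.0
1.35 [-292.   97.] [ 2.9 -0.7]
1.3 [-290.   87.] [ 3.9 -0.8]
1.25 [-288.   76.] [ 4.9 -1.1]
1.2 [-285.   67.] [ 5.9 -1.3]
1.15 [-282.   57.] [ 6.9 -1.6]
1.1 [-278.   47.] [ 7.8 -2. ]
1.05 [-274.   38.] [ 8.8 -2.4]
1 [-270.   29.] [ 9.7 -2.9]
0.95 [-265.   20.] [10.6 -3.4]
0.9 [-259.   11.] [11.5 -3.9]
0.85 [-253.    2.] [12.3 -4.5]
0.8 [-247.   -6.] [13.1 -5.2]
0.75 [-240.  -13.] [13.9 -5.9]
0.7 [-233.  -21.] [14.6 -6.6]
0.65 [-226.  -28.] [15.3 -7.3]
0.6 [-218.  -35.] [16.  -8.1]
0.55 [-210.  -41.] [16.6 -8.9]
0.5 [-201.  -47.] [17.2 -9.8]
0.45 [-192.  -52.] [ 17.7 -10.6]
0.4 [-183.  -57.] [ 18.2 -11.5]
0.35 [-174.  -62.] [ 18.7 -12.5]
0.3 [-165.  -66.] [ 19.1 -13.4]
0.25 [-155.  -69.] [ 19.4 -14.4]
0.2 [-145.  -73.] [ 19.8 -15.4]
0.15 [-135.  -75.] [ 20.  -16.4]
0.1 [-125.  -77.] [ 20.2 -17.4]
```

```bash

python3 -m pendant '[[[0.8,-0.2,0,0,0,0,0],[1.6,-0.4,0,0,0,0,0],[2.1,-0.6,0,0,0,0,0],[2.5,-0.7,0,0,0,0,0],[2.9,-0.7,0,0,0,0,0]]]'|grep -e tcp -e force:
python3 -m pendant '[[[0.3,0,0,0,0,0,0],[0.6,-0.1,0,0,0,0,0],[1,-0.1,0,0,0,0,0],[1.5,-0.2,0,0,0,0,0],[2,-0.4,0,0,0,0,0]]]'|grep -e tcp -e force:
python3 - <<'E'
from h import *
st()
p,d,m=cap('top'); hsv=cv2.cvtColor(p,cv2.COLOR_BGR2HSV)
k=((hsv[...,0]<20)&(hsv[...,1]>90)&(hsv[...,2]<160)).astype(np.uint8)
n,l,s,c=cv2.connectedComponentsWithStats(k)
for i in range(1,n):
    if s[i,4]>300 and 200<s[i,1]<290:
        b=cv2.boxPoints(cv2.minAreaRect(np.argwhere(l==i)[:,::-1].astype(np.float32)))
        P=np.array([ray(*q,.054,m) for q in b]).mean(0); print(s[i],(P-O)@EX,(P-O)@EY)
E
```

```text
tcp_pos: [0.4652, -0.164, 0.0734]
force: [-1.6, 0.3, 1.4]
grasp_force: 0.3
tcp_pos: [0.4846, -0.1616, 0.0726]
force: [-0.2, -0.4, -0.3]
grasp_force: 0.4
t 11.0 rack -288.3 74.3 z 72.6 F rack [-0.4  0.2 -0.3] toolx [ 0.998 -0.066 -0.   ] w 0.01
[ 247  222   41   28 1050] 0.003791546971941785 -0.04631212492988786
[ 245  256   41   28 1100] 0.0032031594479923257 0.046669817006013956
```

Both trays are home (x≈+3.5 mm). Next I swing the gate.

```bash

python3 -m pendant '[[[1,-0.2,0,0,0,0,0],[2,-0.5,0,0,0,0,0],[2.9,-0.9,0,0,0,0,0],[3.9,-1.3,0,0,0,0,0],[4.8,-1.8,0,0,0,0,0]]]'|grep -e tcp -e force:
python3 -m pendant '[[[0.9,-0.5,0,0,0,0,0],[1.8,-1,0,0,0,0,0],[2.6,-1.6,0,0,0,0,0],[3.4,-2.3,0,0,0,0,0],[4.2,-3,0,0,0,0,0]]]'|grep -e tcp -e force:
python3 -m pendant '[[[0.7,-0.7,0,0,0,0,0],[1.4,-1.4,0,0,0,0,0],[2.1,-2.2,0,0,0,0,0],[2.7,-3,0,0,0,0,0],[3.3,-3.9,0,0,0,0,0]]]'|grep -e tcp -e force:
python3 - <<'E'
from h import *
st()
p,d,m=cap('wrist'); cv2.imwrite('pics/w4.png',p)
E
```

```text
tcp_pos: [0.5346, -0.1463, 0.0725]
force: [-1.1, 1.1, 0.5]
grasp_force: 0.5
tcp_pos: [0.5779, -0.1188, 0.0725]
force: [-1.6, -0.4, 1.2]
grasp_force: 0.7
tcp_pos: [0.6132, -0.082, 0.0725]
force: [-1.3, -1.5, -0.4]
grasp_force: 0.8
t 12.3 rack -200.8 -49.2 z 72.5 F rack [-1.6  1.2 -0.4] toolx [ 0.998 -0.065 -0.   ] w 0.0
```

View pics/w4.png

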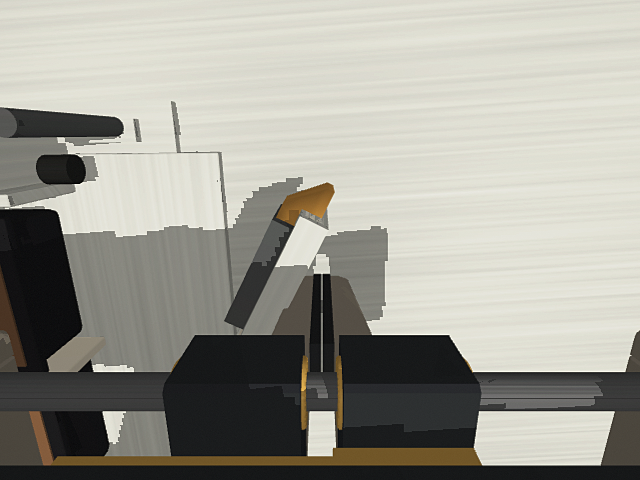

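The fingers (322,290) bear on the gate's outer face near its free end. The tongue is at (308,203), with roller and buffer to the left at (60,123) and (60,168).

```bash

python3 -m pendant '[[[0.5,-0.8,0,0,0,0,0],[1,-1.7,0,0,0,0,0],[1.5,-2.6,0,0,0,0,0],[1.9,-3.5,0,0,0,0,0],[2.2,-4.4,0,0,0,0,0]]]'|grep -e tcp -e force:
python3 -m pendant '[[[0.2,-0.5,0,0,0,0,0],[0.3,-1,0,0,0,0,0],[0.4,-1.4,0,0,0,0,0],[0.5,-1.7,0,0,0,0,0],[0.6,-2,0,0,0,0,0]]]'|grep -e tcp -e force:
python3 -c "
from h import *
st()"
```

```text
tcp_pos: [0.638, -0.0394, 0.0726]
force: [-3.2, -1.7, 0.8]
grasp_force: 0.9
tcp_pos: [0.6446, -0.0206, 0.0725]
force: [-2.0, -1.8, -0.3]
grasp_force: 1.0
t 13.18 rack -137.6 -76.7 z 72.5 F rack [-1.9  1.9 -0.3] toolx [ 0.998 -0.065 -0.   ] w 0.0
```

```bash

for i in 1 2 3 ; do
python3 -m pendant '[[[0,-0.3,0,0,0,0,0],[0.1,-0.6,0,0,0,0,0]]]'|grep -e tcp -e force:
done
python3 -c "
from h import *
st()"
```

```text
tcp_pos: [0.6461, -0.0147, 0.0726]
force: [-2.3, -0.9, 0.7]
grasp_force: 1.0
tcp_pos: [0.6475, -0.0087, 0.0726]
force: [-1.7, -2.1, 0.4]
grasp_force: 1.0
tcp_pos: [0.6489, -0.0027, 0.0726]
force: [-1.9, -2.0, -0.1]
grasp_force: 1.0
t 13.68 rack -119.5 -79.9 z 72.6 F rack [-2.1  1.7 -0.1] toolx [ 0.998 -0.065 -0.   ] w 0.01
```

```bash

for i in 1 2 3 4 ; do
python3 -m pendant '[[[0,-0.1,0,0,0,0,0],[0,-0.2,0,0,0,0,0]]]'|grep -e tcp -e force: |tr '\n' ' '; echo
done
python3 -c "
from h import *
st()"
```

```text
tcp_pos: [0.649, -0.0014, 0.0725] force: [-1.2, -8.0, 1.3] grasp_force: 3.9 
tcp_pos: [0.6492, -0.0, 0.0726] force: [-0.4, -9.4, 0.4] grasp_force: 4.5 
tcp_pos: [0.6494, 0.0016, 0.0726] force: [-0.9, -10.2, 0.3] grasp_force: 5.2 
tcp_pos: [0.6496, 0.0035, 0.0726] force: [0.1, -7.7, 0.2] grasp_force: 3.9 
t 14.35 rack -113.2 -80.2 z 72.6 F rack [-7.6 -0.6  0.2] toolx [ 0.998 -0.065  0.   ] w 0.01
```

```bash

for i in 1 2 3 ; do
python3 -m pendant '[[[0,-0.1,0,0,0,0,0],[0,-0.2,0,0,0,0,0]]]'|grep -e tcp -e force: |tr '\n' ' '; echo
done
python3 -c "
from h import *
st()"
```

```text
tcp_pos: [0.6499, 0.0065, 0.0726] force: [-0.1, -3.1, -1.6] grasp_force: 1.5 
tcp_pos: [0.6501, 0.0091, 0.0726] force: [-0.3, -2.7, -1.1] grasp_force: 1.2 
tcp_pos: [0.6501, 0.0114, 0.0727] force: [0.5, -4.1, 0.6] grasp_force: 2.0 
t 14.85 rack -105.3 -80.2 z 72.7 F rack [-4.1 -0.8  0.6] toolx [ 0.998 -0.065  0.   ] w 0.0
```

```bash

for i in 1 2 3 ; do
python3 -m pendant '[[[0,-0.1,0,0,0,0,0],[0,-0.1,0,0,0,0,0]]]'|grep -e tcp -e force: |tr '\n' ' '; echo
done
python3 -c "
from h import *
st()"
```

```text
tcp_pos: [0.6501, 0.0116, 0.0727] force: [-0.2, -6.2, -0.4] grasp_force: 2.8 
tcp_pos: [0.6502, 0.0118, 0.0727] force: [0.6, -9.4, 0.3] grasp_force: 4.7 
tcp_pos: [0.6502, 0.0123, 0.0727] force: [0.9, -12.5, -0.5] grasp_force: 6.3 
t 15.35 rack -104.4 -80.2 z 72.7 F rack [-12.4  -1.7  -0.5] toolx [ 0.998 -0.064  0.   ] w 0.0
```

```bash

for i in 1 2 ; do
python3 -m pendant '[[[0,-0.1,0,0,0,0,0],[0,-0.1,0,0,0,0,0]]]'|grep -e tcp -e force: |tr '\n' ' '; echo
done
```

```text
tcp_pos: [0.6502, 0.0129, 0.0727] force: [-0.4, -13.9, 0.1] grasp_force: 7.2 
tcp_pos: [0.6503, 0.0135, 0.0727] force: [0.3, -16.8, 0.9] grasp_force: 8.0
```

Firm resistance at 17 N. Backing off slowly while watching whether the gate follows.

```bash

for i in 1 2 3 ; do
python3 -m pendant '[[[0,0.2,0,0,0,0,0],[0,0.4,0,0,0,0,0],[0,0.5,0,0,0,0,0]]]'|grep -e tcp -e force: |tr '\n' ' '; echo
done
python3 - <<'E'
from h import *
st()
p,d,m=cap('wrist'); cv2.imwrite('pics/w5.png',p)
E
```

```text
tcp_pos: [0.6499, 0.011, 0.0727] force: [0.6, 0.7, 0.1] grasp_force: 0.0 
tcp_pos: [0.6495, 0.0062, 0.0726] force: [1.4, 0.7, 0.6] grasp_force: 0.0 
tcp_pos: [0.6492, 0.0009, 0.0726] force: [0.2, 0.0, 0.1] grasp_force: 0.0 
t 16.43 rack -115.9 -79.9 z 72.6 F rack [ 0.1 -0.2  0.1] toolx [ 0.998 -0.065 -0.   ] w 0.01
```

View pics/w5.png

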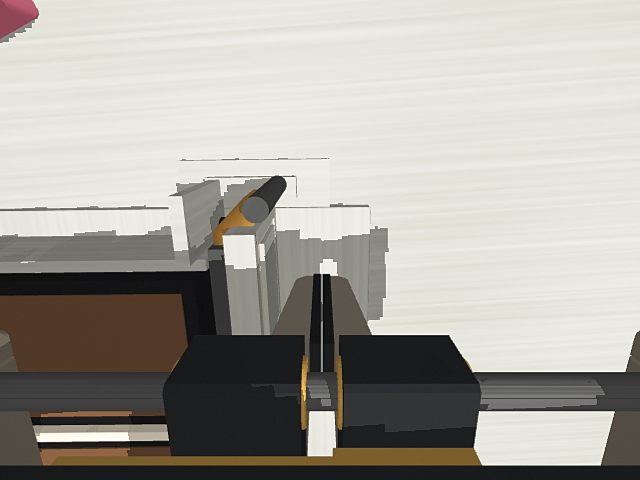

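The gate stays shut with no contact force. The tongue (235,215) sits behind the roller (256,208). Retreating and checking once more.

```bash

python3 -m pendant '[[[0,2,0,0,0,0,0],[0,4.5,0,0,0,0,0],[0,7,-2,0,0,0,0],[0,8,-6,0,0,0,0],[0,8,-10,0,0,0,0]]]'|grep tcp
python3 -m pendant '[[[0,2,0,0,0,0,0],[0,4,0,0,0,0,0],[0,6,0,0,0,0,0],[0,6,0,0,0,0,0],[0,6,0,0,0,0,0]]]'|grep -e tcp -e force
python3 - <<'E'
from h import *
p,d,m=cap('top'); hsv=cv2.cvtColor(p,cv2.COLOR_BGR2HSV)
k=((hsv[...,0]<20)&(hsv[...,1]>90)&(hsv[...,2]<160)).astype(np.uint8)
n,l,s,c=cv2.connectedComponentsWithStats(k)
for i in range(1,n):
    if s[i,4]>300 and 200<s[i,1]<290:
        b=cv2.boxPoints(cv2.minAreaRect(np.argwhere(l==i)[:,::-1].astype(np.float32)))
        P=np.array([ray(*q,.054,m) for q in b]).mean(0); print(s[i],(P-O)@EX,(P-O)@EY)
W=pts(d,m);X=(W-O)@EX;Y=(W-O)@EY
g=(W[...,2]>.072)&(W[...,2]<.095)&(Y>-.125)&(Y<.11)&(X<-.06)&(X>-.35)
print('gate fit x=a*y+b',np.polyfit(Y[g],X[g],1),g.sum())
cv2.imwrite('pics/end.png',cv2.resize(p[180:330,200:400],None,fx=4,fy=4))
E
```

```text
tcp_pos: [0.6425, -0.081, 0.1722]
tcp_pos: [0.6399, -0.1393, 0.1726]
force: [0.6, 0.5, 0.2]
grasp_force: 0.0
[ 247  222   41   28 1046] 0.003831405384246855 -0.046293929285909044
[ 245  256   41   28 1093] 0.0032031594479923257 0.046669817006013956
gate fit x=a*y+b [-0.03390716 -0.08672289] 468
```

View pics/end.png

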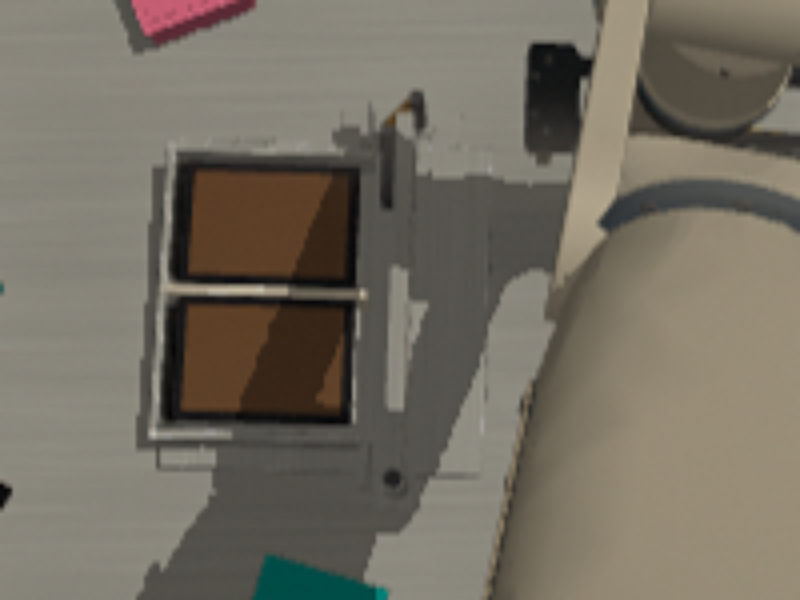

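The top view shows both trays at the back wall (270,225) and (265,360). The gate is straight across the front at u≈395, with the tongue held behind the roller at (410,100).

```bash
python3 -c "
from workcell import env
print(env.finish_job())"
```

```text
the job is handed in; nothing more can be done
None
```

I handed the job in with both trays about 0.5 mm from their pads by the camera and the gate latched shut by itself; no press read above about 17 N, but the hand-in returned no verdict.

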